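# Refit the lid of the tea caddy with its hinge pin

## Robot

A 6-joint arm with a two-finger parallel gripper is mounted at the origin on the work surface. World frame = base frame: x ahead of the robot, y to its left, z up, the work surface at z = 0. Lengths are in mm, angles in rad, forces in N, time in s.
With the tool pointing down it reaches from about 250 to 800 mm from the base axis. Payload 8.5 kg.
Tool frame: the origin (TCP) lies midway between the tips of the shut fingers; the grasp point (between the pads) lies 19 mm behind it; z points along the fingers, y is the direction in which the jaws open and shut (so a half turn about z gives the same grasp; the last joint's range is limited). The gripper opens to 85 mm and grips with 20 to 120 N. Pads are 22 mm wide; open, the fingers measure 114 mm over their backs; the gripper's body (76 mm by 85 mm) begins 54 mm behind the grasp point. The pads swing forward as they close: fully open they stand 13 mm farther back than shut.
Start: joints at [1.154, 0.238, -0.013, 1.319, 0, 1.571], TCP at [212.52, 480.015, 231.276] pointing down, gripper open.
Joint ranges: [-2.66, 2.66], [-1.03, 1.9], [-1.14, 1.46], [-1.82, 2.27], [-1.45, 1.34], [-3.14, 3.14]. Speed limits (rad/s): [2.22, 2.22, 2.79, 3.14, 3.14, 3.14].

## Interface

Orientations are given as a unit quaternion [x, y, z, w].
In Python, from plant import ctrl, viewer gives the robot as it stands. The module is installed in compiled form; this text tells all that it offers.
- The arm moves only by the tool drive_tool, never from a script. Its argument "series" is a list of rows, each a list of 6 numbers: the shift along the tool's x, y, z in mm, then the turn, a rotation vector about the tool's x, y, z in degrees. A call has 1 to 8 rows; each row shifts and turns the pose as measured when the row begins, along the tool's axes as they then stand; what a row does not reach is not made up. A row lasts 1/8 s, in which the tool goes at most 62.5 mm and 10.7 degrees, less where a joint would pass 70% of its speed; a pose out of reach is approached as far as the arm can. A call is refused whole if a number of a shift passes 62.5 or a number of a turn 10.7, either way. A call with a gripper value outside its range is refused whole. "hand" is the finger opening in mm, from 0 to 85.4, set as the call begins (left out, the last holds). The fingers move at their own pace and stop on an object; the grip force is fixed at half the most. Time passes only in rows, so rows that do not move let the fingers close. It gives the time, the measured TCP pose, the force and the opening at its end, in the units of the state.
- ctrl.read_state(): the state, without advancing time (a new reading comes with each control period).
- viewer.capture(name): name is "scene" or "top" or "wrist"; returns a dict with "image" (400x640x3 uint8, blue, green, red), "K" (3x3 intrinsics, pixels), "rvec" (rotation vector, rad) and "tvec" (3), from world to camera coordinates, as OpenCV has them; the wrist camera has in their place "tool_from_camera" (4x4, takes a point from camera to tool coordinates, whose origin is the TCP and whose axes are the flange's). Camera axes: x right, y down, z forward; pixel columns grow to the right and rows downward; lengths in mm; the calibration is good to about 2 mm. The wrist camera is an equidistant fisheye: a pixel r from the principal point sees the ray r / f radians off the axis. A picture is of the moment at which its call begins: read the wrist's pose just before it. There is no depth.
- ctrl.sign_off(): hands the job in, once; it reports no verdict.
The state is a dict: "time_s": time; "joint_pos": joint angles; "joint_velocities": joint speeds; "joint_torque": joint torques, N m; "position": TCP position; "ee_rot": TCP orientation; "wrist_force": force on the tool from outside, world axes, zero at the start; "wrist_torque": the same for the moment, N m; "finger_gap": finger opening in mm.
Only numpy, scipy, OpenCV 4.12 (cv2) and the standard library are available. Lean on these libraries where they do the work, as an engineer would, in place of code of your own. Each camera call takes 0.05 s, during which the arm holds its last target. There are 200 camera calls.

## Task

Put the lid on the wooden tea caddy so that its hinge knuckle drops between the caddy's two knuckles, then thread the metal hinge pin through all three until its square handle is up against the hinge. The pin lies on the tray with its handle between the mugs, where there is no room for fingers, so it has to be drawn out by the shaft and taken again by the handle; it may go in from either end. Leave the mugs, glasses, tin, bowl and spoon where they are.

Things in the scene. Friction and masses are not known exactly. Their poses are not given: they have to be found in the camera images.
- caddy: Open wooden tea box fixed to the counter, 130 (x) x 150 (y) x 60 mm high, walls 8 mm, so 114 x 134 mm inside (tea packs inside stay 16 mm below the rim). Origin: centre of its underside, z up. Its -x side, turned roughly to the robot, carries the hinge.
- caddy_hinge (a point): Middle of the hinge line, 82 mm from the box's centre to -x, 64 mm above the counter. Two dark knuckle blocks of 26 x 26 mm, each with a 15 mm bore along the caddy's y, stand on this line at 25 to 47 mm to either side of this point (a gap of 50 mm between them). Both ends are open.
- lid: Loose wooden lid, 0.28 to 0.52 kg, lying right side up beside the caddy, on the other side from the tray. Origin: centre of its underside, axes like the caddy's when fitted; then it is 50 mm above the caddy's origin. A slab 106 (x) x 126 (y) x 10 mm enters the box with 4 mm play; on it a plate 125 x 150 x 8 mm rests on the rim (z 10 to 18 mm).
- lid_handle (a point): Middle of the top of the lid's dark bar handle, 52 mm above the lid's origin. The bar is 18 mm wide (lid's x), 70 mm long (lid's y) and stands 34 mm above the plate.
- lid_knuckle (a point): Middle of the bore of the lid's one dark knuckle block (26 x 26 mm, 44 mm long in y, 15 mm bore along y), 82 mm from the lid's centre to -x, 14 mm above its underside. It meets point caddy_hinge when the lid is fitted; the block has 3 mm play each side in the caddy's gap.
- pin: Loose hinge pin, 0.11 to 0.2 kg: a heavy steel handle, 50 mm long, 22 x 22 mm, and a light round shaft. Origin: on the shaft axis at the shoulder where shaft meets handle; +x to the tip, handle at x = -50 to 0 mm. It lies level on its handle, axis 11 mm above the surface. At the start it is on the tray, handle between the mugs (5 to 9 mm free each side), shaft in the open.
- pin_tip (a point): Tip of the shaft, 120 mm from the shoulder. The shaft is 12 mm in diameter; its last 20 mm taper to 5.6 mm, so that the tip draws in holes up to about 4 mm out of line.
- pin_mid (a point): Point on the pin's axis 47 mm from the shoulder towards the tip; coincides with the caddy_hinge point when the pin is fully in from either end.
- tray: Black tray fixed to the counter, 210 x 210 mm, floor 4 mm thick, rim 12 mm high. Origin: centre of its underside; the pin lies along its x axis, tip towards +x, shoulder near x = -25 mm. It is left or right of the caddy.
- mug1: Cream mug, 72 mm wide, 85 mm high, standing on the tray on its +y side; origin: centre of its underside; handle outwards.
- mug2: Cream mug like the other, standing on the tray on its -y side.
- glass1: Upturned glass, 68 mm wide, 90 mm high, on a flat coaster 3 mm high between robot and caddy; origin: centre of its underside.
- glass2: Upturned glass like the other, on a flat coaster beyond the caddy.
- tin: Upright tin, 66 mm wide, 110 mm high, at the far side of the counter; origin: centre of its underside.
- bowl: White sugar bowl, 90 mm wide, 50 mm high, at the far side of the counter; origin: centre of its underside.
- spoon: Steel spoon, 150 mm long, lying on the counter near the robot; origin: centre of its underside.
Not all that is in view belongs to the job. What is shaped like the lid but green is not meant. What is shaped like the caddy but turquoise is not meant.

How it is judged (in metres and radians):
On the way:
1. the lid lies on the caddy, its knuckle in line with the caddy's knuckles, and is let go (distance between lid_knuckle and caddy_hinge below 0.007 m and angle between lid's own z axis and vertical below 0.06 rad and angle between the x axis of lid and the x axis of caddy, either way round below 0.07 rad and contact force between the fingers and lid below 0.3 N), for 0.2 s.
At the end, for the whole second after the job is handed in: The lid is flat on the caddy (0.06 rad of level, 0.07 rad of square, its bore within 7 mm of the hinge middle); the pin is fully through all three knuckles (its point 47 mm from the shoulder within 7 mm of the hinge middle, axis within 0.1 rad of the hinge line); both at rest (distance between each of lid_knuckle, pin_mid and caddy_hinge below 0.007 m and angle between lid's own z axis and vertical below 0.06 rad and angle between the x axis of lid and the x axis of caddy, either way round below 0.07 rad and angle between the x axis of pin and the y axis of caddy, either way round below 0.1 rad and linear speed of each of pin, lid below 0.02 m/s); the robot touches nothing.
It fails at once if a mug is moved more than 25 mm (distance of any of mug1, mug2 from where it was at the start of the episode above 0.025 m).
It fails at once if a glass is moved more than 25 mm (distance of any of glass1, glass2 from where it was at the start of the episode above 0.025 m).
It fails at once if the tin, bowl or spoon is moved more than 25 mm (distance of any of tin, bowl, spoon from where it was at the start of the episode above 0.025 m).
It also fails if it takes over 72 s, if anything falls off the work surface, if the arm or the gripper's body presses on something with over 40 N, if the wrist force passes 120 N, or if a joint passes its speed limit or range.

## Working session

There is one attempt and no reset: what is moved stays moved. The work goes in short steps, Python scripts to look and compute and a tool call to move; the robot and the scene stay as the last step left them, time stands still between calls to the robot, and variables do not carry over. Pictures are saved under pics/ and viewed, about 8 in all and at most 12, crops included, and the job is handed in when it is done.

Besides the shell and the picture viewer there is one more tool, called after ">>>" as name(argument=value, ...), one argument or row to a line, values as JSON. drive_tool: Moves the arm, as the interface text tells. Its arguments: {"type":"object","properties":{"series":{"type":"array"},"hand":{"type":"number"}},"required":["series"]}

```bash
mkdir -p pics; cat > h.py <<'E'
import numpy as np, cv2, pickle
from scipy.spatial.transform import Rotation as R
from plant import ctrl, viewer
def snap(n,f):
    s=ctrl.read_state(); c=viewer.capture(n); c['state']=s
    cv2.imwrite(f'pics/{f}.png',c['image']); pickle.dump(c,open(f'{f}.pkl','wb')); return c
def load(f): return pickle.load(open(f'{f}.pkl','rb'))
def ray(c,u,v):
    if 'rvec' in c:
        Rm=cv2.Rodrigues(np.array(c['rvec'],float))[0]; t=np.array(c['tvec'],float).ravel()
        d=np.linalg.inv(c['K'])@[u,v,1]; return -Rm.T@t, Rm.T@d
    K=c['K']; x=(u-K[0,2])/K[0,0]; y=(v-K[1,2])/K[1,1]; r=np.hypot(x,y)
    d=np.array([x/r*np.sin(r),y/r*np.sin(r),np.cos(r)]) if r>1e-9 else np.array([0,0,1.])
    T=np.array(c['tool_from_camera']); s=c['state']; W=R.from_quat(s['ee_rot']).as_matrix()
    return W@T[:3,3]+np.array(s['position']), W@T[:3,:3]@d
def at(c,u,v,z):
    o,d=ray(c,u,v); return (o+d*(z-o[2])/d[2])[:2]
def proj(c,P):
    P=np.atleast_2d(P).astype(float)
    if 'rvec' in c:
        return cv2.projectPoints(P,np.array(c['rvec'],float),np.array(c['tvec'],float),np.array(c['K'],float),None)[0][:,0]
    T=np.array(c['tool_from_camera']); s=c['state']; W=R.from_quat(s['ee_rot']).as_matrix()
    p=((P-s['position'])@W-T[:3,3])@T[:3,:3]
    th=np.arctan2(np.hypot(p[:,0],p[:,1]),p[:,2]); ph=np.arctan2(p[:,1],p[:,0]); K=c['K']
    return np.c_[K[0,2]+K[0,0]*th*np.cos(ph),K[1,2]+K[1,1]*th*np.sin(ph)]
E
python3 - <<'E'
from h import *
a=snap('top','top1');b=snap('scene','scene1')
print(a['state'])
for c in(a,b): print(c['K'],c['rvec'],c['tvec'])
E
```

```text
{'time_s': 0.0, 'joint_pos': array([ 1.15396936e+00,  2.38782774e-01, -1.42292270e-02,  1.31921799e+00,
        1.31110875e-05,  1.57082068e+00]), 'joint_velocities': array([ 1.92434542e-03,  3.53385185e-04, -7.62057938e-04, -8.55297281e-05,
        2.73012674e-04, -1.64309396e-03]), 'joint_torque': array([ 1.63681969e-03, -5.38775969e+01,  3.46443272e+01,  1.82538643e-02,
        1.86304442e-05, -1.37920506e-05]), 'position': array([212.38208049, 479.6744865 , 230.68633258]), 'ee_rot': array([ 2.06919844e-01,  9.78357636e-01, -6.99965211e-04, -1.54723348e-04]), 'wrist_force': array([-0.6120911 ,  0.72489232,  0.61280515]), 'wrist_torque': array([-0.02034011,  0.01293254,  0.04049624]), 'finger_gap': 85.37528992368104}
[[476.45889674   0.         321.0954845 ]
 [  0.         476.45889674 201.17819319]
 [  0.           0.           1.        ]] [ 1.95133875 -2.26204942  0.2360479 ] [  83.14824756  530.50365848 1241.04600209]
[[498.35869481   0.         323.41625175]
 [  0.         498.35869481 208.1318256 ]
 [  0.           0.           1.        ]] [ 1.84598422  1.48296842 -0.66989509] [-156.41093589 -263.0621325  1825.07956078]
```

View pics/top1.png

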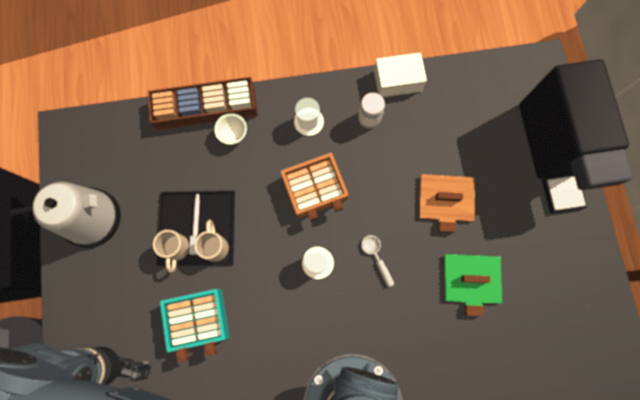

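View pics/scene1.png

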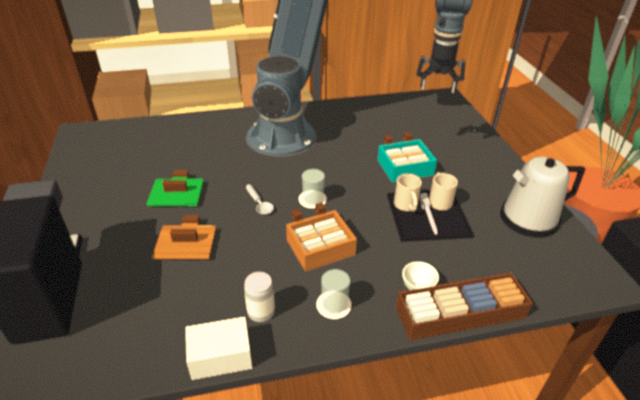

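Top view: caddy near (315,185), lid near (447,199) on the -y side, tray at (197,228) with mugs at (170,245) and (210,245), and the pin pointing to +x with its tip near (197,195). Next I'll enlarge these regions.

```bash
python3 - <<'E'
from h import *
c=load('top1');im=c['image']
f=lambda x,y,w,h:cv2.resize(im[y:y+h,x:x+w],None,fx=4,fy=4,interpolation=cv2.INTER_CUBIC)
a=f(270,145,100,75);b=f(400,165,100,75);t=f(150,180,100,95)
cv2.imwrite('pics/crop1.png',np.vstack([np.hstack([a,b]),np.hstack([f(150,185,100,75),f(290,235,100,75)])]))
for n,p,z in(('caddy',(313,183),60),('lid',(447,197),18),('tip',(197,195),15),('tray',(197,228),12)):print(n,at(c,*p,z))
E
```

```text
caddy [590.10445933  19.00902439]
lid [ 505.1696462  -348.14514533]
tip [615.54095977 347.98811275]
tray [521.9986785 357.3248556]
```

View pics/crop1.png

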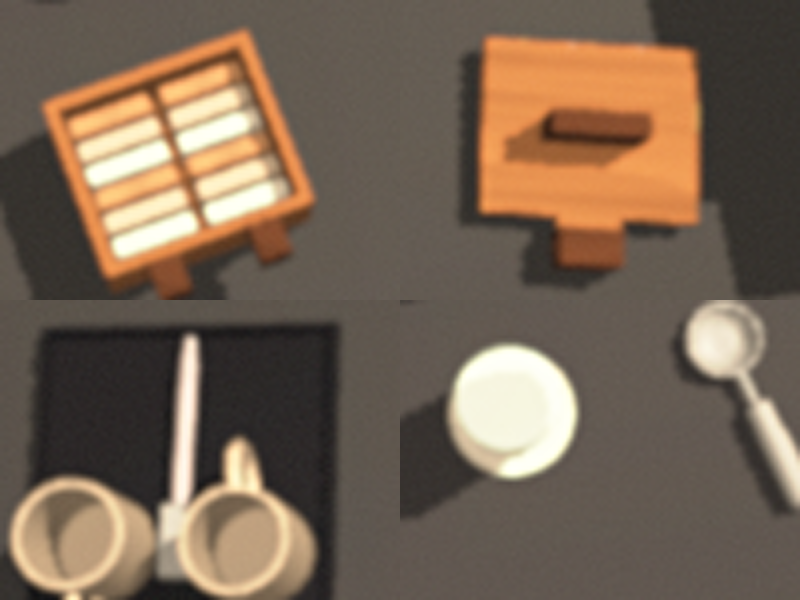

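Crop: caddy rim corners (43,103),(248,30),(315,197),(107,270). Lid plate corners (485,37),(695,47),(700,222),(480,212), knuckle about (590,245). Pin tip (190,340), shoulder (180,500). The +y mug is on the left and the -y mug on the right, its handle pointing to +x beside the shaft.

```bash
cat >> h.py <<'E'
def fit(src,dst):
    src=np.array(src,float);dst=np.array(dst,float);a=src-src.mean(0);b=dst-dst.mean(0)
    y=np.arctan2((a[:,0]*b[:,1]-a[:,1]*b[:,0]).sum(),(a*b).sum());c,s=np.cos(y),np.sin(y)
    t=dst.mean(0)-np.array([[c,-s],[s,c]])@src.mean(0)
    return t,np.degrees(y),np.linalg.norm((src@np.array([[c,s],[-s,c]])+t)-dst,axis=1)
E
python3 - <<'E'
from h import *
np.set_printoptions(precision=1,suppress=True)
c=load('top1')
P=lambda l,ox,oy,X,Y,z:[at(c,ox+(x-X)/4,oy+(y-Y)/4,z) for x,y in l]
print('caddy',fit([(65,75),(65,-75),(-65,-75),(-65,75)],P([(43,103),(248,30),(315,197),(107,270)],270,145,0,0,60)))
print('lid',fit([(62.5,75),(62.5,-75),(-62.5,-75),(-62.5,75)],P([(485,37),(695,47),(700,222),(480,212)],400,165,400,0,18)))
print('knuck',P([(590,245)],400,165,400,0,27))
print('bar',P([(600,118)],400,165,400,0,52))
print('pin tip, shoulder',P([(190,337),(178,505)],150,185,0,300,15))
print('mugs',P([(70,540),(238,540)],150,185,0,300,89),'mug2 handle end',P([(238,438)],150,185,0,300,60))
print('tray',P([(43,328),(338,325)],150,185,0,300,12))
print('glass top',P([(500,410)],290,235,400,300,93),'coaster',P([(513,411)],290,235,400,300,3))
print('turq',at(c,195,320,60))
E
```

```text
caddy (array([591.5,  14.4]), np.float64(11.989961894342365), array([1.9, 1.8, 1. , 2.7]))
lid (array([ 504.5, -349.4]), np.float64(-11.384070494604812), array([1.2, 0.8, 1. , 1.8]))
knuck [array([ 422.3, -330.2])]
bar [array([ 504.6, -347.7])]
pin tip, shoulder [array([617.5, 346.4]), array([499.3, 365.6])]
mugs [array([473.4, 418.9]), array([457.3, 310.3])] mug2 handle end [array([530.7, 310. ])]
tray [array([640.3, 449.9]), array([611.5, 242.2])]
glass top [array([371.6,  44.4])] coaster [array([377.6,  36.3])]
turq [273.6 372.6]
```

```bash
cat >> h.py <<'E'
def plan(x,y,z,az,n,p=None,q=None):
    """tool down, jaw axis (tool y) at azimuth az deg; prints rows from the present pose"""
    s=ctrl.read_state(); p=np.array(s['position'] if p is None else p,float); q=R.from_quat(s['ee_rot']) if q is None else q
    G=lambda a:R.from_matrix(np.array([[np.cos(a-np.pi/2),np.cos(a),0],[np.sin(a-np.pi/2),np.sin(a),0],[0,0,-1]])@np.diag([-1,1,1]))
    Gs=[G(np.radians(az)+k*np.pi) for k in(0,1)]; g=min(Gs,key=lambda g:(q.inv()*g).magnitude())
    rel=(q.inv()*g).as_rotvec(); rows=[]
    for i in range(n):
        d=q.inv().apply((np.array([x,y,z])-p)/(n-i)); rows.append([*(np.round(d,1)+0.),*(np.round(np.degrees(rel/n),2)+0.)])
        p=p+q.apply(d); q=q*R.from_rotvec(rel/n)
    print('\n'.join(str([float(v) for v in r]) for r in rows)); return p,q
def show():
    s=ctrl.read_state(); m=R.from_quat(s['ee_rot']).as_matrix()
    print('t%.2f'%s['time_s'],np.round(s['position'],1),'az %.2f'%np.degrees(np.arctan2(m[1,1],m[0,1])),'z',np.round(m[:,2],3),'F',np.round(s['wrist_force'],1),'gap %.1f'%s['finger_gap'],'q',np.round(s['joint_pos'],2))
E
python3 - <<'E'
from h import *
show()
plan(504,-348,230,-11.4,16)
c=viewer.capture('wrist');print(c['tool_from_camera'],c['K'])
E
```

```text
t0.10 [212.4 479.7 230.8] az 66.12 z [-0.001 -0.001 -1.   ] F [-0.5  0.2  0.2] gap 85.7 q [ 1.15  0.24 -0.01  1.32  0.    1.57]
[-37.6, -39.9, 0.1, 0.0, 0.0, 4.84]
[-40.8, -36.6, 0.1, 0.0, 0.0, 4.84]
[-43.8, -33.0, 0.1, 0.0, 0.0, 4.84]
[-46.4, -29.2, 0.1, 0.0, 0.0, 4.84]
[-48.7, -25.2, 0.1, 0.0, 0.0, 4.84]
[-50.7, -21.0, 0.1, 0.0, 0.0, 4.84]
[-52.3, -16.6, 0.1, 0.0, 0.0, 4.84]
[-53.5, -12.1, 0.1, 0.0, 0.0, 4.84]
[-54.3, -7.6, 0.1, 0.0, 0.0, 4.84]
[-54.8, -3.0, 0.1, 0.0, 0.0, 4.84]
[-54.8, 1.7, 0.1, 0.0, 0.0, 4.84]
[-54.5, 6.3, 0.1, 0.0, 0.0, 4.84]
[-53.8, 10.9, 0.1, 0.0, 0.0, 4.84]
[-52.7, 15.4, 0.1, 0.0, 0.0, 4.84]
[-51.2, 19.8, 0.0, 0.0, 0.0, 4.84]
[-49.3, 24.0, 0.0, 0.0, 0.0, 4.84]
[[-3.63480549e-05 -9.54611938e-01 -2.97852390e-01  7.63838210e+01]
 [ 9.99999990e-01  5.20960657e-06 -1.38730487e-04  3.21491919e-01]
 [ 1.33985473e-04 -2.97852392e-01  9.54611929e-01 -1.41003479e+02]
 [ 0.00000000e+00  0.00000000e+00  0.00000000e+00  1.00000000e+00]] [[309.70691629   0.         314.53348304]
 [  0.         309.70691629 204.9755078 ]
 [  0.           0.           1.        ]]
```

>>> drive_tool(
  series=[
    [-38, -40, 0, 0, 0, 4.8],
    [-41, -37, 0, 0, 0, 4.8],
    [-44, -33, 0, 0, 0, 4.8],
    [-46, -29, 0, 0, 0, 4.8],
    [-49, -25, 0, 0, 0, 4.8],
    [-51, -21, 0, 0, 0, 4.8],
    [-52, -17, 0, 0, 0, 4.8],
    [-54, -12, 0, 0, 0, 4.8],
  ],
  hand=60,
)

```text
time_s: 1.15
position: [359.4, 55.2, 229.8]
ee_rot: [0.523, 0.852, -0.001, 0.001]
wrist_force: [0.9, 0.8, -0.6]
finger_gap: 60.3
```

```bash
python3 - <<'E'
from h import *
show()
plan(490,-348,190,-11.4,8)
E
```

```text
t1.15 [359.4  55.2 229.8] az 26.96 z [ 0.001 -0.002 -1.   ] F [ 0.9  0.8 -0.6] gap 60.3 q [ 0.15 -0.04 -0.34  1.27 -0.    1.25]
[-52.3, -8.3, 5.1, 0.0, 0.01, 4.79]
[-52.8, -3.9, 5.1, 0.0, 0.01, 4.79]
[-53.0, 0.5, 5.1, 0.0, 0.01, 4.79]
[-52.7, 5.0, 5.0, 0.0, 0.01, 4.79]
[-52.1, 9.4, 5.0, 0.0, 0.01, 4.79]
[-51.2, 13.7, 5.0, 0.0, 0.01, 4.79]
[-49.9, 17.9, 5.0, 0.0, 0.01, 4.79]
[-48.2, 22.0, 5.0, 0.0, 0.01, 4.79]
```

>>> drive_tool(
  series=[
    [-52, -8, 5, 0, 0, 4.8],
    [-53, -4, 5, 0, 0, 4.8],
    [-53, 0, 5, 0, 0, 4.8],
    [-53, 5, 5, 0, 0, 4.8],
    [-52, 9, 5, 0, 0, 4.8],
    [-51, 14, 5, 0, 0, 4.8],
    [-50, 18, 5, 0, 0, 4.8],
    [-48, 22, 5, 0, 0, 4.8],
  ],
)

```text
time_s: 2.15
position: [486.8, -364.6, 189.3]
ee_rot: [0.782, 0.623, 0.001, 0.001]
wrist_force: [0.2, 0.7, -0.2]
finger_gap: 59.9
```

```bash
python3 - <<'E'
from h import *
show()
c=snap('wrist','w1'); print(c['image'].shape)
E
```

```text
t2.15 [ 486.8 -364.6  189.3] az -12.90 z [ 0.003 -0.001 -1.   ] F [ 0.2  0.7 -0.2] gap 59.9 q [-0.64  0.39  0.11  1.28  0.    1.15]
(400, 640, 3)
```

View pics/w1.png

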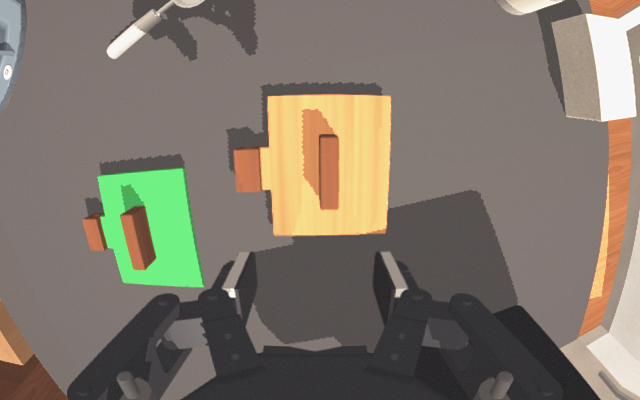

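Wrist view: lid plate corners (268,97),(390,97),(387,233),(274,236); bar top corners (319,136),(337,135),(339,209),(321,209).

```bash
python3 - <<'E'
from h import *
c=load('w1')
print('lid',fit([(-62.5,75),(62.5,75),(62.5,-75),(-62.5,-75)],[at(c,*p,18) for p in[(268,97),(390,97),(387,233),(274,236)]]))
r=fit([(-9,35),(9,35),(9,-35),(-9,-35)],[at(c,*p,52) for p in[(319,136),(337,135),(339,209),(321,209)]]);print('bar',r)
p,q=plan(*r[0],75,r[1],6);print(); plan(*r[0],24,r[1],2,p,q)
E
```

```text
lid (array([ 507.27091448, -350.31914886]), np.float64(-11.774884502925296), array([1.3414464 , 2.17916855, 1.47621972, 0.88363996]))
bar (array([ 504.55406764, -348.01493425]), np.float64(-10.776245823123096), array([1.09984038, 0.96554558, 0.46328386, 0.883726  ]))
[4.3, 1.7, 18.7, 0.04, 0.02, -0.42]
[4.2, 1.8, 18.7, 0.04, 0.02, -0.42]
[4.2, 1.8, 18.7, 0.04, 0.02, -0.42]
[4.2, 1.8, 18.7, 0.04, 0.02, -0.42]
[4.2, 1.9, 18.7, 0.04, 0.02, -0.42]
[4.1, 1.9, 18.7, 0.04, 0.02, -0.42]

[0.0, 0.0, 25.5, 0.0, 0.0, 0.0]
[0.0, 0.0, 25.5, 0.0, 0.0, 0.0]
```

>>> drive_tool(
  series=[
    [4, 2, 19, 0, 0, -0.3],
    [4, 2, 19, 0, 0, -0.3],
    [4, 2, 19, 0, 0, -0.3],
    [4, 2, 19, 0, 0, -0.3],
    [3, 2, 19, 0, 0, -0.3],
    [3, 2, 19, 0, 0, 0],
    [0, 1, 25, 0, 0, 0],
    [0, 0, 26, 0, 0, 0],
  ],
  hand=60,
)

```text
time_s: 3.2
position: [506.4, -353.8, 15.4]
ee_rot: [0.777, 0.63, -0.0, 0.001]
wrist_force: [0.2, -0.1, -0.1]
finger_gap: 60.4
```

```bash
python3 - <<'E'
from h import *
show(); plan(505.5,-348.7,24,-11.4,1)
E
```

```text
t3.20 [ 506.4 -353.8   15.4] az -11.93 z [ 0.002 -0.002 -1.   ] F [ 0.2 -0.1 -0.1] gap 60.4 q [-0.61  0.53 -0.14  0.9  -0.    1.17]
[4.8, -1.9, -8.7, 0.13, 0.1, -0.53]
```

>>> drive_tool(
  series=[
    [5, -2, -9, 0.1, 0.1, -0.5],
    [0, 0, 0, 0, 0, 0],
  ],
)

```text
time_s: 3.45
position: [504.6, -347.5, 23.6]
ee_rot: [0.774, 0.633, -0.0, -0.001]
wrist_force: [-0.1, -0.3, -0.1]
finger_gap: 60.0
```

>>> drive_tool(
  series=[
    [0, 0, 0, 0, 0, 0],
    [0, 0, 0, 0, 0, 0],
    [0, 0, 0, 0, 0, 0],
    [0, 0, 0, 0, 0, 0],
    [0, 0, 0, 0, 0, 0],
  ],
  hand=5,
)

```text
time_s: 4.08
position: [505.0, -347.8, 25.4]
ee_rot: [0.774, 0.633, 0.0, -0.0]
wrist_force: [0.0, -0.1, 0.4]
finger_gap: 16.9
```

```bash
python3 - <<'E'
from h import *
show()
E
```

```text
t4.08 [ 505.  -347.8   25.4] az -11.39 z [-0.     0.001 -1.   ] F [ 0.  -0.1  0.4] gap 16.9 q [-0.6   0.52 -0.14  0.92  0.    1.17]
```

>>> drive_tool(
  series=[
    [0, 0, -20, 0, 0, 0],
    [0, 0, -50, 0, 0, 0],
    [0, 0, -50, 0, 0, 0],
    [0, 0, -20, 0, 0, 0],
    [0, 0, 0, 0, 0, 0],
  ],
)

```text
time_s: 4.7
position: [503.4, -346.9, 166.4]
ee_rot: [0.774, 0.633, -0.001, -0.003]
wrist_force: [0.0, 0.3, -4.3]
finger_gap: 17.0
```

```bash
python3 - <<'E'
from h import *
show(); plan(591.5,14.4,165,12,8)
E
```

```text
t4.70 [ 503.4 -346.9  166.4] az -11.40 z [-0.006  0.004 -1.   ] F [ 0.   0.3 -4.3] gap 17.0 q [-0.6   0.42  0.08  1.24  0.    1.17]
[46.5, 1.9, 0.3, -0.04, -0.03, -2.92]
[46.3, 4.2, 0.3, -0.04, -0.03, -2.92]
[46.0, 6.6, 0.3, -0.04, -0.03, -2.92]
[45.6, 8.9, 0.2, -0.04, -0.03, -2.92]
[45.1, 11.2, 0.2, -0.04, -0.03, -2.92]
[44.5, 13.5, 0.2, -0.04, -0.03, -2.92]
[43.7, 15.8, 0.2, -0.04, -0.03, -2.92]
[42.9, 18.0, 0.2, -0.04, -0.03, -2.92]
```

>>> drive_tool(
  series=[
    [30, 1, 0, 0, 0, -2],
    [46, 3, 0, 0, 0, -2.9],
    [46, 6, 0, 0, 0, -2.9],
    [46, 8, 0, 0, 0, -2.9],
    [46, 10, 0, 0, 0, -2.9],
    [45, 12, 0, 0, 0, -2.9],
    [44, 15, 0, 0, 0, -2.9],
    [30, 12, 0, 0, 0, -2],
  ],
)

```text
time_s: 5.7
position: [577.4, -5.6, 153.3]
ee_rot: [0.64, 0.768, -0.004, -0.011]
wrist_force: [0.1, 0.3, -4.0]
finger_gap: 16.8
```

>>> drive_tool(
  series=[
    [0, 0, 0, 0, 0, 0],
    [0, 0, 0, 0, 0, 0],
  ],
)

```text
time_s: 5.95
position: [576.2, -3.6, 150.1]
ee_rot: [0.639, 0.769, -0.006, -0.013]
wrist_force: [-0.3, -0.3, -4.7]
finger_gap: 16.9
```

```bash
python3 - <<'E'
from h import *
show(); plan(591.5,14.4,165,12,2)
E
```

```text
t5.95 [576.2  -3.6 150.1] az 10.59 z [-0.027  0.008 -1.   ] F [-0.3 -0.3 -4.7] gap 16.9 q [-0.01  0.38 -0.02  1.2   0.01  1.38]
[7.5, 9.0, -7.6, -0.72, -0.38, -0.71]
[7.4, 9.2, -7.5, -0.72, -0.38, -0.71]
```

>>> drive_tool(
  series=[
    [7.5, 9, -5, -0.7, -0.4, -0.7],
    [7.5, 9, -5, -0.7, -0.4, -0.7],
    [0, 0, 0, 0, 0, 0],
  ],
)

```text
time_s: 6.32
position: [592.0, 13.8, 160.0]
ee_rot: [0.63, 0.777, -0.0, 0.001]
wrist_force: [-0.5, -0.2, -3.8]
finger_gap: 17.2
```

```bash
python3 - <<'E'
from h import *
show(); snap('wrist','w2'); c=snap('scene','s2'); plan(591.5,14.4,165,12,1)
im=cv2.resize(c['image'][160:280,250:400],None,fx=3,fy=3,interpolation=cv2.INTER_CUBIC)
w=load('w2')['image'][0:300,:]
o=np.zeros((600,640,3),np.uint8);o[:300]=w;o[300:,:375]=cv2.resize(im,(375,300))
cv2.imwrite('pics/w2c.png',o)
E
```

```text
t6.33 [592.   13.8 160. ] az 11.90 z [ 0.001 -0.001 -1.   ] F [-0.5 -0.2 -3.8] gap 17.2 q [ 0.02  0.38  0.01  1.2  -0.    1.39]
[1.1, 0.4, -5.4, -0.05, 0.08, -0.14]
```

View pics/w2c.png

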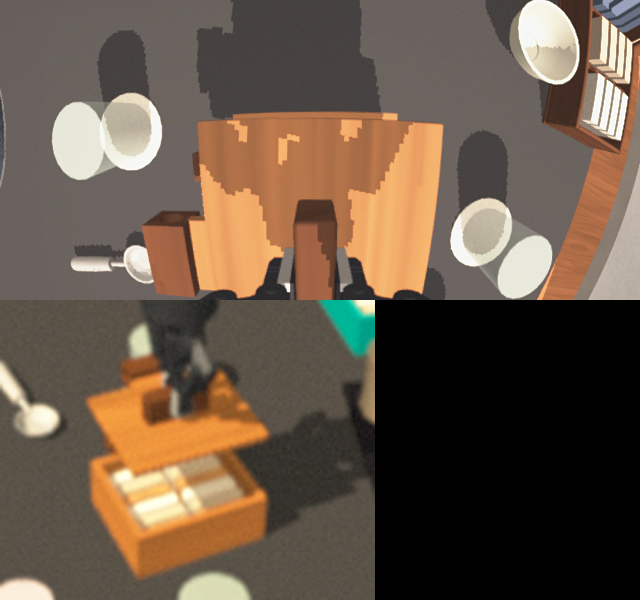

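Wrist view: caddy's far (+y) rim corners at about (233,113) and (397,113). The lid's +y plate corners are (198,122) and (443,125), and the lid hangs level.

```bash
python3 - <<'E'
from h import *
np.set_printoptions(precision=1,suppress=True)
c=load('w2')
im=cv2.resize(c['image'][95:225,130:460],None,fx=2.4,fy=2.4,interpolation=cv2.INTER_CUBIC)
cv2.imwrite('pics/w2d.png',im)
A=[at(c,233,113,60),at(c,397,113,60)]
z=160-25.4+18
B=[at(c,198,122,z),at(c,443,125,z)]
print('caddy',fit([(-65,75),(65,75)],A)); print('lid',fit([(-62.5,75),(62.5,75)],B))
def body(t,yaw,pts):
    a=np.radians(yaw);pts=np.array(pts,float);return np.c_[pts[:,:2]@np.array([[np.cos(a),np.sin(a)],[-np.sin(a),np.cos(a)]])+t,pts[:,2]]
print(proj(c,body((591.5,14.4),12,[(-65,75,60),(65,75,60),(-95,47,77),(-69,47,77),(-95,25,77)])))
E
```

```text
caddy (array([592.1,  15.5]), np.float64(11.913091304191697), array([0.7, 0.7]))
lid (array([595.1,  12.2]), np.float64(11.394586895107075), array([1.4, 1.4]))
[[231.1 114.5]
 [396.7 114.1]
 [190.  153.9]
 [221.6 152.5]
 [192.4 181.7]]
```

View pics/w2d.png

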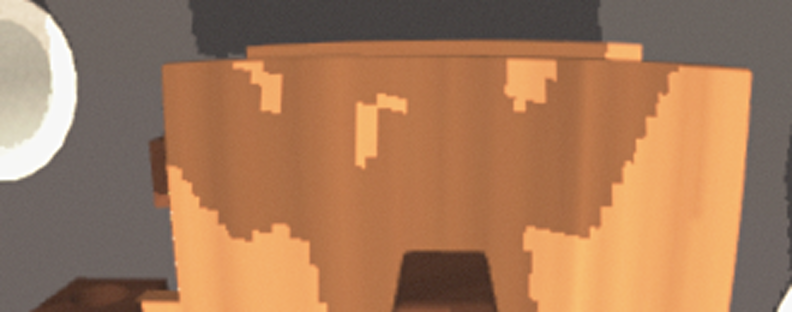

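```bash
python3 - <<'E'
from h import *
p,q=plan(592.3,17.7,112,12.2,3)
E
```

```text
[1.4, 0.6, 15.9, -0.02, 0.03, -0.11]
[1.4, 0.6, 15.9, -0.02, 0.03, -0.11]
[1.4, 0.6, 15.9, -0.02, 0.03, -0.11]
```

>>> drive_tool(
  series=[
    [1.4, 0.6, 15, 0, 0, -0.1],
    [1.4, 0.6, 15, 0, 0, -0.1],
    [1.4, 0.6, 10, 0, 0, -0.1],
    [0, 0, 0, 0, 0, 0],
  ],
)

```text
time_s: 6.92
position: [591.0, 17.3, 115.3]
ee_rot: [0.628, 0.778, -0.002, -0.001]
wrist_force: [0.7, -1.7, -3.7]
finger_gap: 16.9
```

```bash
python3 - <<'E'
from h import *
show()
p,q=plan(592.3,17.7,100,12.2,2); print(); plan(592.3,17.7,75,12.2,5,p,q)
c=snap('wrist','w3'); cv2.imwrite('pics/w3c.png',cv2.resize(c['image'][95:300,130:460],None,fx=2.4,fy=2.4,interpolation=cv2.INTER_CUBIC))
E
```

```text
t6.92 [591.   17.3 115.3] az 12.13 z [-0.003 -0.002 -1.   ] F [ 0.7 -1.7 -3.7] gap 16.9 q [ 0.03  0.41 -0.06  1.1  -0.    1.39]
[0.0, 0.7, 7.7, -0.1, 0.03, -0.03]
[0.0, 0.7, 7.7, -0.1, 0.03, -0.03]

[0.0, 0.0, 5.0, 0.0, 0.0, 0.0]
[0.0, 0.0, 5.0, 0.0, 0.0, 0.0]
[0.0, 0.0, 5.0, 0.0, 0.0, 0.0]
[0.0, 0.0, 5.0, 0.0, 0.0, 0.0]
[0.0, 0.0, 5.0, 0.0, 0.0, 0.0]
```

View pics/w3c.png

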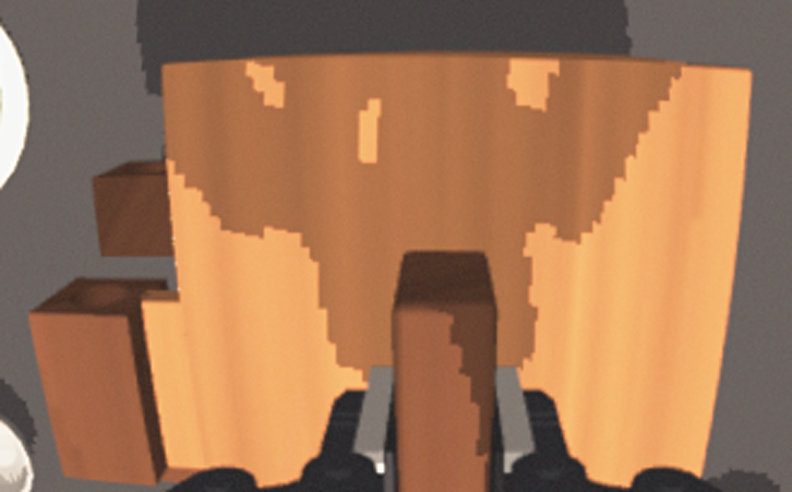

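Wrist crop: caddy knuckle top corners at full-frame (169.2,168.8) and (171.7,201.7); lid knuckle's +y outer top corner (143.3,225.4), and its other end is at (156,293).

```bash
python3 - <<'E'
from h import *
np.set_printoptions(precision=1,suppress=True)
c=load('w3'); p=c['state']['position']; W=lambda v:np.array(v)
a=np.radians(12.1);M=np.array([[np.cos(a),-np.sin(a)],[np.sin(a),np.cos(a)]])
loc=lambda u,v,z:M.T@(at(c,u,v,z)-p[:2])
print('caddy centre (axes of caddy, rel TCP)',loc(169.2,168.8,77)-[-95,47],loc(171.7,201.7,77)-[-95,25])
zl=p[2]-25.4
print('lid centre rel TCP',loc(143.3,225.4,zl+27)-[-95,22],loc(156,293,zl+27)-[-95,-22])
print('plate +y corners',loc(197.9,122.2,zl+18),loc(442.7,124.4,zl+18))
E
```

```text
caddy centre (axes of caddy, rel TCP) [ 2.6 -2.6] [ 1.6 -2.4]
lid centre rel TCP [ 2.4 -0.7] [ 0.6 -0.1]
plate +y corners [-58.   73.3] [64.2 72.7]
```

>>> drive_tool(
  series=[
    [-0.8, 1, 6, -0.1, 0, 0],
    [0, 0, 6, 0, 0, 0],
    [0, 0, 6, 0, 0, 0],
    [0, 0, 0, 0, 0, 0],
  ],
)

```text
time_s: 7.48
position: [593.1, 16.6, 97.3]
ee_rot: [0.629, 0.778, -0.0, 0.001]
wrist_force: [-0.6, 1.2, -3.8]
finger_gap: 17.1
```

```bash
python3 - <<'E'
from h import *
show()
E
```

```text
t7.47 [593.1  16.6  97.3] az 12.12 z [ 0.001 -0.001 -1.   ] F [-0.6  1.2 -3.8] gap 17.1 q [ 0.03  0.42 -0.09  1.05 -0.    1.39]
```

>>> drive_tool(
  series=[
    [0, 0, 6, 0, 0, 0],
    [0, 0, 5, 0, 0, 0],
    [0, 0, 5, 0, 0, 0],
    [0, 0, 4, 0, 0, 0],
  ],
)

```text
time_s: 7.98
position: [593.4, 16.6, 76.4]
ee_rot: [0.628, 0.778, -0.0, 0.001]
wrist_force: [-0.4, 1.4, -2.9]
finger_gap: 17.1
```

```bash
python3 - <<'E'
from h import *
show()
E
```

```text
t7.97 [593.4  16.6  76.4] az 12.12 z [ 0.001 -0.001 -1.   ] F [-0.4  1.4 -2.9] gap 17.1 q [ 0.03  0.44 -0.12  1.01 -0.    1.39]
```

>>> drive_tool(
  series=[
    [0, 0, 1, 0, 0, 0],
    [0, 0, 0, 0, 0, 0],
  ],
)

```text
time_s: 8.22
position: [593.2, 16.6, 75.5]
ee_rot: [0.628, 0.778, -0.0, 0.001]
wrist_force: [0.0, 0.1, -2.0]
finger_gap: 17.3
```

>>> drive_tool(
  series=[
    [0, 0, 0, 0, 0, 0],
    [0, 0, 0, 0, 0, 0],
    [0, 0, 0, 0, 0, 0],
    [0, 0, -15, 0, 0, 0],
    [0, 0, -40, 0, 0, 0],
    [0, 0, -40, 0, 0, 0],
    [0, 0, -20, 0, 0, 0],
    [0, 0, 0, 0, 0, 0],
  ],
  hand=45,
)

```text
time_s: 9.22
position: [594.2, 16.8, 199.3]
ee_rot: [0.628, 0.778, 0.002, 0.003]
wrist_force: [0.2, 0.5, -0.6]
finger_gap: 45.0
```

```bash
python3 - <<'E'
from h import *
show()
plan(510,200,190,90,8)
E
```

```text
t9.22 [594.2  16.8 199.3] az 12.12 z [ 0.007 -0.001 -1.   ] F [ 0.2  0.5 -0.6] gap 45.0 q [ 0.03  0.36  0.08  1.28 -0.    1.39]
[24.6, -5.5, 1.1, 0.03, 0.05, -9.73]
[25.2, -1.3, 1.1, 0.03, 0.05, -9.73]
[25.0, 3.0, 1.1, 0.03, 0.05, -9.73]
[24.2, 7.2, 1.1, 0.03, 0.05, -9.73]
[22.6, 11.2, 1.1, 0.03, 0.05, -9.73]
[20.4, 14.9, 1.2, 0.03, 0.05, -9.73]
[17.6, 18.1, 1.2, 0.03, 0.05, -9.73]
[14.3, 20.8, 1.2, 0.03, 0.05, -9.73]
```

```bash
python3 - <<'E'
from h import *
c=snap('wrist','w4')
plan(575,352,190,81,8)
E
```

```text
[41.5, 6.5, 1.0, 0.02, 0.04, -8.61]
[40.0, 12.6, 1.0, 0.02, 0.04, -8.61]
[37.7, 18.5, 1.0, 0.02, 0.04, -8.61]
[34.5, 23.9, 1.0, 0.02, 0.04, -8.61]
[30.5, 28.8, 1.0, 0.02, 0.04, -8.61]
[25.9, 33.1, 1.1, 0.02, 0.04, -8.61]
[20.6, 36.6, 1.1, 0.02, 0.04, -8.61]
[14.9, 39.2, 1.0, 0.02, 0.04, -8.61]
```

>>> drive_tool(
  series=[
    [41, 6, 1, 0, 0, -8.6],
    [40, 13, 1, 0, 0, -8.6],
    [38, 18, 1, 0, 0, -8.6],
    [35, 24, 1, 0, 0, -8.6],
    [31, 29, 1, 0, 0, -8.6],
    [26, 33, 1, 0, 0, -8.6],
    [21, 37, 1, 0, 0, -8.6],
    [15, 39, 1, 0, 0, -8.6],
  ],
  hand=40,
)

```text
time_s: 10.28
position: [565.1, 358.1, 179.7]
ee_rot: [0.063, 0.998, -0.003, -0.003]
wrist_force: [1.1, -1.0, 0.1]
finger_gap: 40.0
```

```bash
python3 - <<'E'
from h import *
show()
c=snap('wrist','w5');a=load('w4')['image']
f=lambda i,x,y,w,h,k:cv2.resize(i[y:y+h,x:x+w],(int(w*k),int(h*k)),interpolation=cv2.INTER_CUBIC)
cv2.imwrite('pics/w45.png',np.hstack([f(a,140,70,200,300,2),f(c['image'],200,0,200,300,2)]))
E
```

```text
t10.28 [565.1 358.1 179.7] az 82.78 z [-0.006 -0.007 -1.   ] F [ 1.1 -1.   0.1] gap 40.0 q [ 0.57  0.51  0.28  1.34 -0.    0.69]
```

View pics/w45.png

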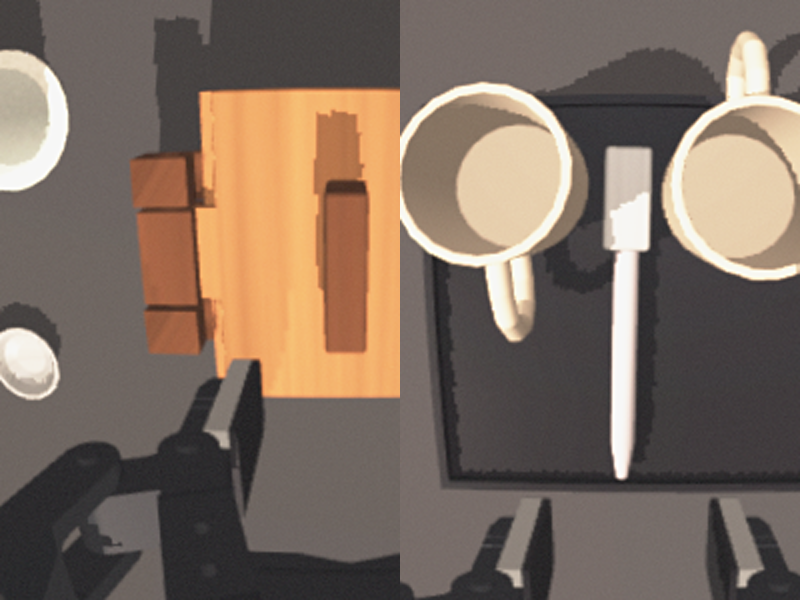

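Left half: the lid is seated, knuckles in line; block outer corners at full-frame (206,149) and (215,246.5), inner ones (235,146.5) and (240,246.5). Right half: pin tip (311,239), shoulder (313,125), handle back corners (303,74),(326,74); mug2's handle ends at (257,169).

```bash
python3 - <<'E'
from h import *
np.set_printoptions(precision=1,suppress=True)
c=load('w4')
P=[at(c,*p,77) for p in[(206,149),(235,146.5),(215,246.5),(240,246.5)]]
print('hinge',fit([(-13,47),(13,47),(-13,-47),(13,-47)],P),P)
c=load('w5')
t=at(c,311,239,15);b=(at(c,303,74,26)+at(c,326,74,26))/2;s=(at(c,302,124.5,26)+at(c,325,124.5,26))/2
print('tip',t,'shoulder',s,'back',b,np.linalg.norm(t-b)); d=t-b;yaw=np.degrees(np.arctan2(d[1],d[0]));d/=np.linalg.norm(d);print(yaw)
m=t-38*d;print('grip',m,'mug2 handle',at(c,257.5,169,60))
p,q=plan(*m,60,yaw+90,5);print();plan(*m,10,yaw+90,3,p,q)
E
```

```text
hinge (array([513.7,  -1.1]), np.float64(11.533069209410995), array([0.6, 1.2, 0.7, 0.5])) [array([491.4,  41.8]), array([517.6,  48.7]), array([510.7, -50.3]), array([535.4, -44.4])]
tip [620.6 346.4] shoulder [500.9 364.5] back [453.  371.5] 169.41067384105537
-8.520807265395458
grip [583. 352.] mug2 handle [531.  312.1]
[-4.1, -1.6, 23.8, -0.06, -0.07, 0.38]
[-4.1, -1.6, 23.8, -0.06, -0.07, 0.38]
[-4.1, -1.6, 23.8, -0.06, -0.07, 0.38]
[-4.1, -1.6, 23.8, -0.06, -0.07, 0.38]
[-4.1, -1.6, 23.8, -0.06, -0.07, 0.38]

[0.0, 0.0, 16.7, 0.0, 0.0, 0.0]
[0.0, 0.0, 16.7, 0.0, 0.0, 0.0]
[0.0, 0.0, 16.7, 0.0, 0.0, 0.0]
```

>>> drive_tool(
  series=[
    [-4, -1.6, 23, -0.1, -0.1, 0.4],
    [-4, -1.6, 23, -0.1, -0.1, 0.4],
    [-4, -1.6, 23, -0.1, -0.1, 0.4],
    [-4, -1.6, 23, 0, 0, 0.4],
    [-4, -1.6, 23, 0, 0, 0.4],
    [0, 0, 15, 0, 0, 0],
    [0, 0, 10, 0, 0, 0],
    [0, 0, 0, 0, 0, 0],
  ],
)

```text
time_s: 11.32
position: [577.7, 351.2, 26.0]
ee_rot: [0.075, 0.997, -0.003, -0.005]
wrist_force: [-0.5, -0.2, 0.1]
finger_gap: 40.1
```

```bash
python3 - <<'E'
from h import *
show();plan(583,352,9,81.5,2)
E
```

```text
t11.32 [577.7 351.2  26. ] az 81.41 z [-0.01  -0.006 -1.   ] F [-0.5 -0.2  0.1] gap 40.1 q [0.55 0.62 0.06 1.02 0.   0.7 ]
[-2.6, 0.9, 8.5, -0.21, -0.27, -0.04]
[-2.6, 0.8, 8.5, -0.21, -0.27, -0.04]
```

>>> drive_tool(
  series=[
    [-2.6, 0.9, 8.5, -0.2, -0.3, 0],
    [-2.6, 0.8, 8.5, -0.2, -0.3, 0],
    [0, 0, 0, 0, 0, 0],
  ],
)

```text
time_s: 11.7
position: [584.1, 352.8, 9.5]
ee_rot: [0.075, 0.997, 0.001, 0.002]
wrist_force: [0.0, -0.0, 1.1]
finger_gap: 40.2
```

>>> drive_tool(
  series=[
    [0, 0, 0, 0, 0, 0],
    [0, 0, 0, 0, 0, 0],
    [0, 0, 0, 0, 0, 0],
    [0, 0, 0, 0, 0, 0],
  ],
  hand=3,
)

```text
time_s: 12.2
position: [584.3, 352.9, 10.3]
ee_rot: [0.075, 0.997, 0.001, 0.002]
wrist_force: [-0.0, -0.8, -1.2]
finger_gap: 9.2
```

```bash
python3 - <<'E'
from h import *
show();plan(583+85*.989,352-85*.148,14,81.5,4)
E
```

```text
t12.20 [584.3 352.9  10.3] az 81.44 z [ 0.005  0.002 -1.   ] F [-0.  -0.8 -1.2] gap 9.2 q [ 0.54  0.63  0.04  0.97 -0.    0.69]
[-21.0, -0.3, -0.8, 0.03, 0.06, -0.02]
[-21.0, -0.3, -0.9, 0.03, 0.06, -0.02]
[-21.0, -0.3, -0.9, 0.03, 0.06, -0.02]
[-21.0, -0.3, -0.9, 0.03, 0.06, -0.02]
```

>>> drive_tool(
  series=[
    [0, 0, 0, 0, 0, 0],
    [1, 0, 3, 0, 0, 0],
    [1, 0, 1.5, 0, 0, 0],
    [0, 0, 0, 0, 0, 0],
  ],
  hand=25,
)

```text
time_s: 12.7
position: [582.3, 353.4, 5.6]
ee_rot: [0.075, 0.997, 0.001, 0.002]
wrist_force: [0.1, 1.2, 0.3]
finger_gap: 25.0
```

>>> drive_tool(
  series=[
    [0, 0, 0, 0, 0, 0],
    [0, 0, 0, 0, 0, 0],
    [0, 0, 0, 0, 0, 0],
    [0, 0, 0, 0, 0, 0],
  ],
  hand=3,
)

```text
time_s: 13.2
position: [582.3, 353.2, 5.7]
ee_rot: [0.075, 0.997, 0.001, 0.002]
wrist_force: [-0.8, -0.5, 0.9]
finger_gap: 9.9
```

>>> drive_tool(
  series=[
    [-10, 0, -1, 0, 0, 0],
    [-15, 0, -2, 0, 0, 0],
    [-18, 0, -2, 0, 0, 0],
    [-18, 0, -2, 0, 0, 0],
    [-18, 0, -3, 0, 0, 0],
    [-18, 0, -4, 0, 0, 0],
    [-10, 0, -4, 0, 0, 0],
    [0, 0, 0, 0, 0, 0],
  ],
)

```text
time_s: 14.2
position: [628.1, 347.2, 14.5]
ee_rot: [0.062, 0.996, 0.002, -0.058]
wrist_force: [0.6, 0.2, -1.2]
finger_gap: 9.3
```

```bash
python3 - <<'E'
from h import *
show();c=snap('wrist','w6')
cv2.imwrite('pics/w6c.png',c['image'][:, 60:600])
E
```

```text
t14.20 [628.1 347.2  14.5] az 82.92 z [-0.115  0.011 -0.993] F [ 0.6  0.2 -1.2] gap 9.3 q [0.48 0.76 0.3  1.21 0.06 0.6 ]
```

View pics/w6c.png

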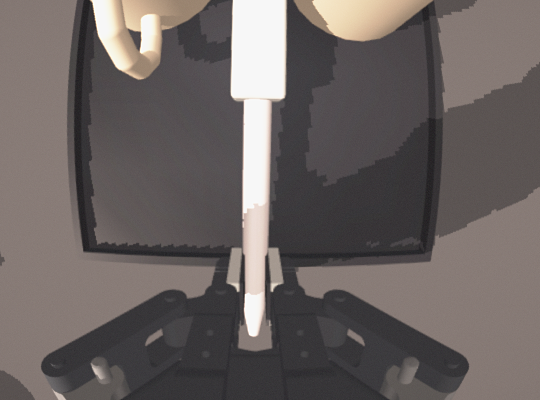

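Wrist: pin held near its tip, its handle almost out between the mugs; the tool has tipped about 6.6° and lagged, so I'll correct that.

```bash
python3 - <<'E'
from h import *
p,q=plan(660,341,30,81.5,6)
E
```

```text
[-5.1, -0.4, -3.2, -0.04, -1.11, 0.23]
[-5.1, -0.3, -3.1, -0.04, -1.11, 0.23]
[-5.2, -0.3, -3.0, -0.04, -1.11, 0.23]
[-5.3, -0.3, -2.9, -0.04, -1.11, 0.23]
[-5.3, -0.3, -2.8, -0.04, -1.11, 0.23]
[-5.4, -0.2, -2.7, -0.04, -1.11, 0.23]
```

>>> drive_tool(
  series=[
    [-5, 0, -3, 0, -1.1, 0.2],
    [-5, 0, -3, 0, -1.1, 0.2],
    [-5, 0, -3, 0, -1.1, 0.2],
    [-5, 0, -3, 0, -1.1, 0.2],
    [-5, 0, -3, 0, -1.1, 0.2],
    [-5, 0, -3, 0, -1.1, 0.2],
    [-5, 0, -3, 0, 0, 0],
    [0, 0, 0, 0, 0, 0],
  ],
)

```text
time_s: 15.25
position: [667.8, 341.0, 35.1]
ee_rot: [0.074, 0.997, -0.002, 0.005]
wrist_force: [0.2, -0.5, -2.7]
finger_gap: 9.4
```

```bash
python3 - <<'E'
from h import *
show();plan(660,341,100,81.5,6)
E
```

```text
t15.25 [667.8 341.   35.1] az 81.52 z [ 0.009 -0.005 -1.   ] F [ 0.2 -0.5 -2.7] gap 9.4 q [ 0.48  0.72  0.28  1.13 -0.01  0.62]
[1.2, -0.2, -10.8, -0.04, 0.1, 0.0]
[1.2, -0.2, -10.8, -0.04, 0.1, 0.0]
[1.2, -0.2, -10.8, -0.04, 0.1, 0.0]
[1.2, -0.2, -10.8, -0.04, 0.1, 0.0]
[1.2, -0.2, -10.8, -0.04, 0.1, 0.0]
[1.3, -0.2, -10.8, -0.04, 0.1, 0.0]
```

>>> drive_tool(
  series=[
    [1, 0, -12, 0, 0, 0],
    [1, 0, -20, 0, 0, 0],
    [1, 0, -25, 0, 0, 0],
    [1, 0, -25, 0, 0, 0],
    [1, 0, -25, 0, 0, 0],
    [1, 0, -25, 0, 0, 0],
    [1, 0, -15, 0, 0, 0],
    [0, 0, 0, 0, 0, 0],
  ],
)

```text
time_s: 16.25
position: [658.4, 343.0, 191.3]
ee_rot: [0.074, 0.997, -0.002, 0.005]
wrist_force: [-0.4, 0.4, -2.6]
finger_gap: 9.5
```

```bash
python3 - <<'E'
from h import *
show();plan(453.6,88.6,165,11.8,8)
E
```

```text
t16.25 [658.4 343.  191.3] az 81.54 z [ 0.009 -0.004 -1.   ] F [-0.4  0.4 -2.6] gap 9.5 q [ 0.48  0.64  0.54  1.46 -0.01  0.63]
[20.7, -35.2, 3.2, 0.03, 0.07, 8.72]
[15.1, -37.9, 3.2, 0.03, 0.07, 8.72]
[9.2, -39.8, 3.3, 0.03, 0.07, 8.72]
[3.0, -40.7, 3.3, 0.03, 0.07, 8.72]
[-3.2, -40.7, 3.3, 0.03, 0.07, 8.72]
[-9.3, -39.7, 3.3, 0.03, 0.07, 8.72]
[-15.2, -37.9, 3.3, 0.03, 0.07, 8.72]
[-20.8, -35.1, 3.3, 0.03, 0.07, 8.72]
```

>>> drive_tool(
  series=[
    [0, 0, -10, 0, 0, 8.7],
    [0, 0, -12, 0, 0, 8.7],
    [0, 0, -12, 0, 0, 8.7],
    [0, 0, -12, 0, 0, 8.7],
    [0, 0, -8, 0, 0, 8.7],
    [0, 0, 0, 0, 0, 8.7],
    [0, 0, 0, 0, 0, 8.7],
    [0, 0, 0, 0, 0, 8.7],
  ],
)

```text
time_s: 17.25
position: [655.6, 342.1, 241.0]
ee_rot: [0.645, 0.764, -0.003, 0.003]
wrist_force: [0.1, -0.1, -1.8]
finger_gap: 10.0
```

```bash
python3 - <<'E'
from h import *
show();plan(453.6,88.6,220,11.8,8)
E
```

```text
t17.25 [655.6 342.1 241. ] az 9.72 z [ 0.001 -0.009 -1.   ] F [ 0.1 -0.1 -1.8] gap 10.0 q [ 0.48  0.65  0.67  1.6  -0.01  1.89]
[-26.9, -30.2, 2.9, -0.01, 0.06, -0.26]
[-26.8, -30.4, 2.9, -0.01, 0.06, -0.26]
[-26.7, -30.5, 2.8, -0.01, 0.06, -0.26]
[-26.5, -30.6, 2.8, -0.01, 0.06, -0.26]
[-26.4, -30.7, 2.8, -0.01, 0.06, -0.26]
[-26.3, -30.8, 2.7, -0.01, 0.06, -0.26]
[-26.1, -31.0, 2.7, -0.01, 0.06, -0.26]
[-26.0, -31.1, 2.7, -0.01, 0.06, -0.26]
```

>>> drive_tool(
  series=[
    [-20, -22, 1, 0, 0, -0.3],
    [-27, -31, 1, 0, 0, -0.3],
    [-27, -31, 1, 0, 0, -0.3],
    [-27, -31, 1, 0, 0, -0.3],
    [-27, -31, 1, 0, 0, -0.3],
    [-27, -31, 1, 0, 0, -0.3],
    [-27, -31, 1, 0, 0, -0.3],
    [-25, -28, 1, 0, 0, 0],
  ],
)

```text
time_s: 18.25
position: [453.4, 88.0, 228.2]
ee_rot: [0.63, 0.777, -0.008, 0.001]
wrist_force: [0.7, 0.1, -1.0]
finger_gap: 9.3
```

>>> drive_tool(
  series=[
    [0, 0, 0, 0, 0, 0],
  ],
)

```text
time_s: 18.38
position: [451.5, 86.4, 228.1]
ee_rot: [0.631, 0.776, -0.008, 0.001]
wrist_force: [0.8, -0.2, -2.5]
finger_gap: 9.1
```

```bash
python3 - <<'E'
from h import *
show();c=snap('wrist','w7');s=snap('scene','s7')
o=np.hstack([c['image'][:,110:510],cv2.resize(s['image'][120:260,270:410],(400,400),interpolation=cv2.INTER_CUBIC)])
cv2.imwrite('pics/w7c.png',o)
p,q=plan(453.6,88.6,140,11.8,5)
E
```

```text
t18.38 [451.5  86.4 228.1] az 11.79 z [-0.01  -0.014 -1.   ] F [ 0.8 -0.2 -2.5] gap 9.1 q [ 0.2   0.14 -0.15  1.29 -0.01  1.56]
[0.3, 0.3, 17.6, -0.12, 0.13, 0.01]
[0.3, 0.2, 17.6, -0.12, 0.13, 0.01]
[0.3, 0.2, 17.6, -0.12, 0.13, 0.01]
[0.2, 0.2, 17.6, -0.12, 0.13, 0.01]
[0.2, 0.1, 17.6, -0.12, 0.13, 0.01]
```

View pics/w7c.png

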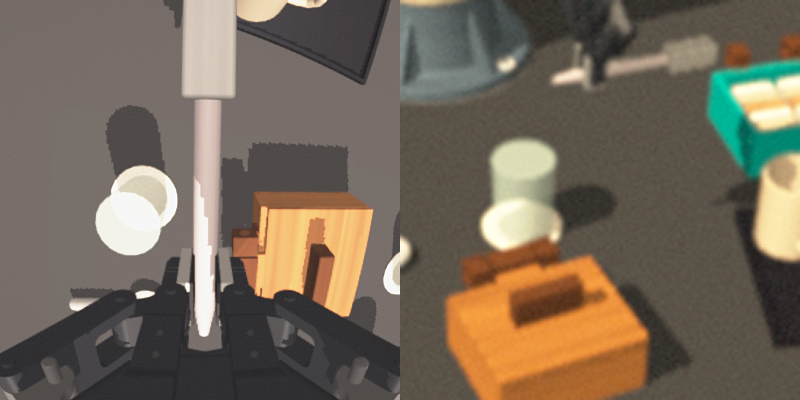

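Picture: the pin is held nearly level with its handle towards the +y side; the lid is seated on the caddy. I'll put the pin down here.

>>> drive_tool(
  series=[
    [0.3, 0.3, 25, -0.1, 0.1, 0],
    [0.3, 0.3, 35, -0.1, 0.1, 0],
    [0.3, 0.3, 40, -0.1, 0.1, 0],
    [0.3, 0.3, 40, -0.1, 0.1, 0],
    [0, 0, 35, -0.1, 0.1, 0],
    [0, 0, 20, 0, 0, 0],
    [0, 0, 5, 0, 0, 0],
    [0, 0, 0, 0, 0, 0],
  ],
)

```text
time_s: 19.48
position: [460.2, 94.7, 20.7]
ee_rot: [0.628, 0.778, 0.0, 0.001]
wrist_force: [-0.4, 0.3, -1.2]
finger_gap: 9.6
```

```bash
python3 - <<'E'
from h import *
show();plan(453.6,88.6,4,11.8,4)
E
```

```text
t19.48 [460.2  94.7  20.7] az 12.24 z [ 0.002 -0.001 -1.   ] F [-0.4  0.3 -1.2] gap 9.6 q [ 0.2   0.32 -0.5   0.75 -0.    1.56]
[-1.1, -1.9, 4.2, 0.02, 0.01, 0.11]
[-1.1, -1.9, 4.2, 0.02, 0.01, 0.11]
[-1.1, -1.9, 4.2, 0.02, 0.01, 0.11]
[-1.1, -1.9, 4.2, 0.02, 0.01, 0.11]
```

>>> drive_tool(
  series=[
    [0, 0, 3, 0, 1.2, 0],
    [0, 0, 4, 0, 1.2, 0],
    [0, 0, 4, 0, 1.2, 0],
    [0, 0, 3, 0, 1.2, 0],
    [0, 0, 2, 0, 0.6, 0],
    [0, 0, 0, 0, 0, 0],
  ],
)

```text
time_s: 20.23
position: [462.3, 95.6, 5.8]
ee_rot: [0.627, 0.777, 0.034, -0.037]
wrist_force: [0.4, 0.3, -2.5]
finger_gap: 9.7
```

```bash
python3 - <<'E'
from h import *
show()
E
```

```text
t20.23 [462.3  95.6   5.8] az 12.21 z [-0.015  0.099 -0.995] F [ 0.4  0.3 -2.5] gap 9.7 q [ 0.14  0.35 -0.51  0.71  0.1   1.5 ]
```

>>> drive_tool(
  series=[
    [0, 0, 2, 0, 0, 0],
    [0, 0, 1.5, 0, 0, 0],
  ],
)

```text
time_s: 20.48
position: [462.7, 96.1, 2.4]
ee_rot: [0.627, 0.777, 0.034, -0.037]
wrist_force: [-1.0, 1.2, -1.8]
finger_gap: 9.7
```

>>> drive_tool(
  series=[
    [0, 0, 0, 0, 0, 0],
    [0, 0, 0, 0, 0, 0],
    [0, 0, -10, 0, 0, 0],
    [0, 0, -30, 0, 0, 0],
    [0, 0, -40, 0, 0, 0],
    [0, 0, -40, 0, 0, 0],
    [0, 0, -20, 0, -2.5, 0],
    [0, 0, 0, 0, -2.5, 0],
  ],
  hand=35,
)

```text
time_s: 21.48
position: [464.3, 81.1, 150.0]
ee_rot: [0.628, 0.778, 0.006, -0.002]
wrist_force: [-0.4, -0.1, -0.3]
finger_gap: 35.4
```

```bash
python3 - <<'E'
from h import *
show()
c=snap('wrist','w8');cv2.imwrite('pics/w8c.png',cv2.resize(c['image'][0:300,160:460],(600,600),interpolation=cv2.INTER_CUBIC))
E
```

```text
t21.48 [464.3  81.1 150. ] az 12.18 z [ 0.006  0.012 -1.   ] F [-0.4 -0.1 -0.3] gap 35.4 q [ 0.17  0.19 -0.3   1.08  0.01  1.52]
```

View pics/w8c.png

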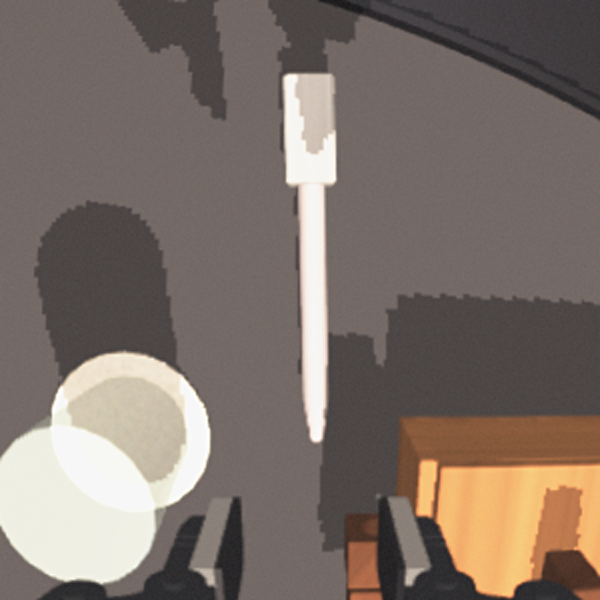

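Picture: pin flat on the counter; tip at full-frame (318.5,220), handle front corners (303.5,92),(328.5,91.5), back corners (301.5,37),(326.5,37).

```bash
python3 - <<'E'
from h import *
np.set_printoptions(precision=1,suppress=True)
c=load('w8')
t=at(c,318.5,220,11);F=[at(c,*p,22) for p in[(303.5,92),(328.5,91.5)]];B=[at(c,*p,22) for p in[(301.5,37),(326.5,37)]]
print(t,sum(F)/2,sum(B)/2,'w',np.linalg.norm(F[1]-F[0]),np.linalg.norm(B[1]-B[0]))
d=t-sum(B)/2;print(np.linalg.norm(d),np.linalg.norm(t-sum(F)/2),np.degrees(np.arctan2(*d[::-1])));h=(sum(F)+sum(B))/4;print('handle centre',h)
d/=np.linalg.norm(d);g=sum(B)/2+11*d;yaw=np.degrees(np.arctan2(*d[::-1]))+90
g=(t-158*d+g)/2;print('grip',g,yaw)
p,q=plan(*g,40,yaw,6)
E
```

```text
[474.2  58.1] [446.4 174.4] [434.4 222. ] w 21.371914974311526 21.401766238622745
168.6455875190697 119.49554900277454 -76.35038243642157
handle centre [440.4 198.2]
grip [436.9 211.5] 13.649617563578431
[22.0, 0.0, 18.5, 0.07, -0.08, -0.24]
[22.0, 0.2, 18.4, 0.07, -0.08, -0.24]
[22.0, 0.3, 18.4, 0.07, -0.08, -0.24]
[22.1, 0.4, 18.4, 0.07, -0.08, -0.24]
[22.1, 0.5, 18.3, 0.07, -0.08, -0.24]
[22.1, 0.6, 18.3, 0.07, -0.08, -0.24]
```

>>> drive_tool(
  series=[
    [22, 0, 15, 0.1, -0.1, -0.2],
    [22, 0, 18, 0.1, -0.1, -0.2],
    [22, 0, 18, 0.1, -0.1, -0.2],
    [22, 0, 18, 0, 0, -0.3],
    [22, 0.5, 18, 0, 0, -0.3],
    [22, 0.5, 12, 0, 0, -0.3],
    [0, 0, 0, 0, 0, 0],
  ],
  hand=48,
)

```text
time_s: 22.4
position: [434.3, 214.3, 51.3]
ee_rot: [0.617, 0.787, 0.003, -0.002]
wrist_force: [-0.2, -0.6, 0.5]
finger_gap: 48.2
```

```bash
python3 - <<'E'
from h import *
show();plan(436.9,211.5,3,13.6,4)
E
```

```text
t22.40 [434.3 214.3  51.3] az 13.79 z [ 0.001  0.007 -1.   ] F [-0.2 -0.6  0.5] gap 48.2 q [ 0.45  0.3  -0.43  0.84  0.01  1.78]
[-0.9, 0.4, 12.1, 0.04, -0.1, 0.05]
[-0.9, 0.4, 12.1, 0.04, -0.1, 0.05]
[-0.9, 0.4, 12.1, 0.04, -0.1, 0.05]
[-0.9, 0.4, 12.1, 0.04, -0.1, 0.05]
```

>>> drive_tool(
  series=[
    [-0.9, 0.4, 12, 0, -0.1, 0],
    [-0.9, 0.4, 12, 0, -0.1, 0],
    [-0.9, 0.4, 12, 0, -0.1, 0],
    [-0.9, 0.4, 7, 0, -0.1, 0],
    [0, 0, 2, 0, 0, 0],
    [0, 0, 0, 0, 0, 0],
  ],
)

```text
time_s: 23.15
position: [437.6, 209.0, 3.9]
ee_rot: [0.618, 0.786, 0.001, 0.001]
wrist_force: [-0.3, -0.4, 0.1]
finger_gap: 47.9
```

```bash
python3 - <<'E'
from h import *
show();plan(436.9,211.5,3,13.6,1)
E
```

```text
t23.15 [437.6 209.    3.9] az 13.65 z [ 0.003 -0.    -1.   ] F [-0.3 -0.4  0.1] gap 47.9 q [ 0.45  0.36 -0.49  0.72 -0.    1.78]
[2.6, -0.1, 0.9, 0.14, 0.05, 0.05]
```

>>> drive_tool(
  series=[
    [3, 0, 1, 0.1, 0.1, 0],
    [0, 0, 0, 0, 0, 0],
  ],
)

```text
time_s: 23.4
position: [437.2, 212.4, 3.4]
ee_rot: [0.618, 0.786, 0.001, -0.0]
wrist_force: [0.2, -0.0, -0.2]
finger_gap: 48.0
```

>>> drive_tool(
  series=[
    [0, 0, 0, 0, 0, 0],
    [0, 0, 0, 0, 0, 0],
    [0, 0, 0, 0, 0, 0],
    [0, 0, 0, 0, 0, 0],
  ],
  hand=12,
)

```text
time_s: 23.9
position: [437.3, 212.6, 3.9]
ee_rot: [0.618, 0.786, 0.001, 0.0]
wrist_force: [-0.1, 0.7, -0.4]
finger_gap: 20.7
```

```bash
python3 - <<'E'
from h import *
show()
# pin axis 11 above counter when TCP z=now; hinge axis 64
s=ctrl.read_state();p=s['position']
H=np.array([513.3,-1.1]);a=np.radians(11.8);yc=np.array([-np.sin(a),np.cos(a)])
# s of grip when tip at 80 from hinge : 80+158
g=H+yc*(80+158);print(g)
plan(*g,53+p[2],11.8,6)
E
```

```text
t23.90 [437.3 212.6   3.9] az 13.68 z [ 0.002  0.002 -1.   ] F [-0.1  0.7 -0.4] gap 20.7 q [ 0.45  0.36 -0.48  0.72  0.    1.78]
[464.62993966 231.87043853]
[2.1, 5.2, -8.8, 0.02, -0.01, 0.31]
[2.1, 5.2, -8.8, 0.02, -0.01, 0.31]
[2.1, 5.2, -8.8, 0.02, -0.01, 0.31]
[2.1, 5.2, -8.8, 0.02, -0.01, 0.31]
[2.2, 5.1, -8.8, 0.02, -0.01, 0.31]
[2.2, 5.1, -8.8, 0.02, -0.01, 0.31]
```

>>> drive_tool(
  series=[
    [0, 0, -10, 0, 0, 0.3],
    [0, 0, -17, 0, 0, 0.3],
    [2, 5, -17, 0, 0, 0.3],
    [2, 8, -6, 0, 0, 0.3],
    [2, 9, -1, 0, 0, 0.3],
    [3, 6, 0, 0, 0, 0.3],
    [2, 3, 0, 0, 0, 0],
    [0, 0, 0, 0, 0, 0],
  ],
)

```text
time_s: 24.9
position: [465.8, 230.4, 56.2]
ee_rot: [0.631, 0.776, 0.0, -0.001]
wrist_force: [0.7, -0.2, -2.2]
finger_gap: 20.7
```

```bash
python3 - <<'E'
from h import *
show()
plan(464.6,231.9,56.9,11.8,1)
for n in('wrist','scene','top'): snap(n,'ins_'+n)
c=load('ins_wrist')['image'];t=load('ins_top')['image'];s=load('ins_scene')['image']
z=lambda i,x,y,w,h,W,H:cv2.resize(i[y:y+h,x:x+w],(W,H),interpolation=cv2.INTER_CUBIC)
cv2.imwrite('pics/ins.png',np.hstack([z(c,220,0,240,360,400,600),np.vstack([z(t,220,150,120,90,400,300),z(s,270,150,140,105,400,300)])]))
E
```

```text
t24.90 [465.8 230.4  56.2] az 11.74 z [-0.001  0.001 -1.   ] F [ 0.7 -0.2 -2.2] gap 20.7 q [ 0.46  0.35 -0.33  0.89  0.    1.82]
[1.7, -0.9, -0.7, -0.04, -0.05, -0.06]
```

>>> drive_tool(
  series=[
    [0, -1, -0.7, 0, 0, 0],
    [-6, 0, 0, 0, 0, 0],
    [-8, 0, 0, 0, 0, 0],
    [-8, 0, 0, 0, 0, 0],
    [-6, 0, 0, 0, 0, 0],
    [0, 0, 0, 0, 0, 0],
  ],
)

```text
time_s: 25.8
position: [470.1, 199.7, 57.3]
ee_rot: [0.631, 0.775, -0.0, -0.0]
wrist_force: [-0.0, 1.2, -1.2]
finger_gap: 20.7
```

```bash
cat >> h.py <<'E'
def ins():
    s=ctrl.read_state();p=s['position'][:2];H=np.array([513.3,-1.1]);a=np.radians(11.8)
    x=np.array([np.cos(a),np.sin(a)]);y=np.array([-x[1],x[0]]);print('x_c %.2f  tip %.1f'%((p-H)@x,(p-H)@y-158),end=' ');show()
E
python3 - <<'E'
from h import *
ins()
E
```

```text
x_c -1.18  tip 47.4 t25.80 [470.1 199.7  57.3] az 11.69 z [-0.001  0.    -1.   ] F [-0.   1.2 -1.2] gap 20.7 q [ 0.4   0.34 -0.35  0.88  0.    1.77]
```

>>> drive_tool(
  series=[
    [-4, 0.8, 0, 0, 0, -0.1],
    [-4, 0, 0, 0, 0, 0],
    [-4, 0, 0, 0, 0, 0],
    [0, 0, 0, 0, 0, 0],
  ],
)

```text
time_s: 26.3
position: [473.7, 187.6, 57.2]
ee_rot: [0.631, 0.776, -0.0, -0.0]
wrist_force: [0.2, 0.3, -1.8]
finger_gap: 20.6
```

```bash
python3 - <<'E'
from h import *
ins()
E
```

```text
x_c -0.21  tip 34.8 t26.30 [473.7 187.6  57.2] az 11.81 z [-0.001  0.001 -1.   ] F [ 0.2  0.3 -1.8] gap 20.6 q [ 0.38  0.33 -0.35  0.88  0.    1.74]
```

No resistance with the tip about 12 mm past the first knuckle's face. Continuing.

>>> drive_tool(
  series=[
    [-4, 0, 0, 0, 0, 0],
    [-5, 0, 0, 0, 0, 0],
    [-5, 0, 0, 0, 0, 0],
    [-5, 0, 0, 0, 0, 0],
    [0, 0, 0, 0, 0, 0],
  ],
)

```text
time_s: 26.92
position: [477.8, 167.6, 57.2]
ee_rot: [0.631, 0.776, -0.0, -0.0]
wrist_force: [-0.4, 0.1, -1.8]
finger_gap: 20.4
```

```bash
python3 - <<'E'
from h import *
ins()
E
```

```text
x_c -0.26  tip 14.4 t26.93 [477.8 167.6  57.2] az 11.81 z [-0.001  0.    -1.   ] F [-0.4  0.1 -1.8] gap 20.4 q [ 0.34  0.33 -0.36  0.88  0.    1.7 ]
```

>>> drive_tool(
  series=[
    [-5, 0, 0, 0, 0, 0],
    [-6, 0, 0, 0, 0, 0],
    [-6, 0, 0, 0, 0, 0],
    [-6, 0, 0, 0, 0, 0],
    [-6, 0, 0, 0, 0, 0],
    [0, 0, 0, 0, 0, 0],
  ],
)

```text
time_s: 27.68
position: [484.2, 137.1, 57.2]
ee_rot: [0.631, 0.776, -0.0, -0.0]
wrist_force: [0.3, 0.3, -2.3]
finger_gap: 20.4
```

```bash
python3 - <<'E'
from h import *
ins()
c=snap('wrist','w9');t=snap('top','t9')['image'];s=snap('scene','s9')['image']
z=lambda i,x,y,w,h,W,H:cv2.resize(i[y:y+h,x:x+w],(W,H),interpolation=cv2.INTER_CUBIC)
cv2.imwrite('pics/ins9.png',np.hstack([z(c['image'],200,0,260,390,400,600),np.vstack([z(t,250,150,120,90,400,300),z(s,270,170,120,90,400,300)])]))
E
```

```text
x_c -0.23  tip -16.8 t27.68 [484.2 137.1  57.2] az 11.80 z [-0.001  0.    -1.   ] F [ 0.3  0.3 -2.3] gap 20.4 q [ 0.28  0.33 -0.37  0.88  0.    1.64]
```

>>> drive_tool(
  series=[
    [-6, 0, 0, 0, 0, 0],
    [-7, 0, 0, 0, 0, 0],
    [-7, 0, 0, 0, 0, 0],
    [-7, 0, 0, 0, 0, 0],
    [-7, 0, 0, 0, 0, 0],
    [-5, 0, 0, 0, 0, 0],
    [-4, 0, 0, 0, 0, 0],
    [0, 0, 0, 0, 0, 0],
  ],
)

```text
time_s: 28.82
position: [493.6, 92.4, 57.2]
ee_rot: [0.63, 0.776, -0.0, -0.0]
wrist_force: [0.6, 0.3, -1.8]
finger_gap: 20.6
```

```bash
python3 - <<'E'
from h import *
ins()
E
```

```text
x_c -0.17  tip -62.4 t28.82 [493.6  92.4  57.2] az 11.83 z [-0.001  0.001 -1.   ] F [ 0.6  0.3 -1.8] gap 20.6 q [ 0.18  0.32 -0.37  0.88  0.    1.55]
```

Remaining about 10 mm; short steps with force watch.

>>> drive_tool(
  series=[
    [-3, 0, 0, 0, 0, 0],
    [-2, 0, 0, 0, 0, 0],
    [-2, 0, 0, 0, 0, 0],
    [0, 0, 0, 0, 0, 0],
  ],
)

```text
time_s: 29.32
position: [495.0, 85.5, 57.1]
ee_rot: [0.63, 0.776, -0.0, -0.001]
wrist_force: [0.1, 0.4, -2.5]
finger_gap: 20.6
```

```bash
python3 - <<'E'
from h import *
ins()
E
```

```text
x_c -0.19  tip -69.5 t29.32 [495.   85.5  57.1] az 11.87 z [-0.001  0.001 -1.   ] F [ 0.1  0.4 -2.5] gap 20.6 q [ 0.17  0.32 -0.37  0.88  0.    1.53]
```

>>> drive_tool(
  series=[
    [-2, 0, 0, 0, 0, 0],
    [-2, 0, 0, 0, 0, 0],
    [0, 0, 0, 0, 0, 0],
  ],
)

```text
time_s: 29.7
position: [495.8, 81.8, 57.2]
ee_rot: [0.63, 0.777, 0.0, -0.001]
wrist_force: [-0.3, 1.2, -1.6]
finger_gap: 20.5
```

```bash
python3 - <<'E'
from h import *
ins()
E
```

```text
x_c -0.17  tip -73.3 t29.70 [495.8  81.8  57.2] az 11.89 z [-0.001  0.002 -1.   ] F [-0.3  1.2 -1.6] gap 20.5 q [ 0.16  0.32 -0.37  0.88  0.    1.53]
```

>>> drive_tool(
  series=[
    [-1.5, 0, 0, 0, 0, 0],
    [-1.5, 0, 0, 0, 0, 0],
    [0, 0, 0, 0, 0, 0],
  ],
)

```text
time_s: 30.08
position: [495.7, 81.9, 57.4]
ee_rot: [0.629, 0.777, 0.003, -0.004]
wrist_force: [-0.3, -0.1, -1.6]
finger_gap: 20.6
```

```bash
python3 - <<'E'
from h import *
ins()
E
```

```text
x_c -0.23  tip -73.1 t30.07 [495.7  81.9  57.4] az 12.03 z [-0.002  0.008 -1.   ] F [-0.3 -0.1 -1.6] gap 20.6 q [ 0.16  0.32 -0.37  0.88  0.01  1.52]
```

>>> drive_tool(
  series=[
    [1, 0, 0, 0, 0, 0],
    [1, 0, 0, 0, 0, 0],
    [0, 0, 0, 0, 0, 0],
    [0, 0, -15, 0, 0, 0],
    [0, 0, -30, 0, 0, 0],
    [0, 0, -30, 0, 0, 0],
    [0, 0, -20, 0, 0, 0],
    [0, 0, 0, 0, 0, 0],
  ],
  hand=34,
)

```text
time_s: 31.08
position: [495.8, 82.1, 155.1]
ee_rot: [0.63, 0.777, 0.002, -0.002]
wrist_force: [-0.2, 0.2, -0.4]
finger_gap: 34.1
```

>>> drive_tool(
  series=[
    [15, 0, -10, 0, 0, 0],
    [25, 0, 0, 0, 0, 0],
    [20, 0, 0, 0, 0, 0],
    [0, 0, 0, 0, 0, 0],
  ],
  hand=0,
)

```text
time_s: 31.58
position: [481.4, 144.1, 164.0]
ee_rot: [0.63, 0.777, 0.0, -0.004]
wrist_force: [-0.6, 0.3, -0.8]
finger_gap: -0.1
```

```bash
python3 - <<'E'
from h import *
ins()
c=snap('wrist','w10');t=snap('top','t10')['image'];s=snap('scene','s10')['image']
z=lambda i,x,y,w,h,W,H:cv2.resize(i[y:y+h,x:x+w],(W,H),interpolation=cv2.INTER_CUBIC)
cv2.imwrite('pics/end1.png',np.hstack([z(c['image'],120,100,240,300,480,600),np.vstack([z(t,265,150,96,90,320,300),z(s,280,180,96,90,320,300)])]))
E
```

```text
x_c -1.56  tip -9.3 t31.57 [481.4 144.1 164. ] az 11.92 z [-0.005  0.005 -1.   ] F [-0.6  0.3 -0.8] gap -0.1 q [ 0.29  0.24 -0.19  1.14  0.01  1.65]
```

View pics/end1.png

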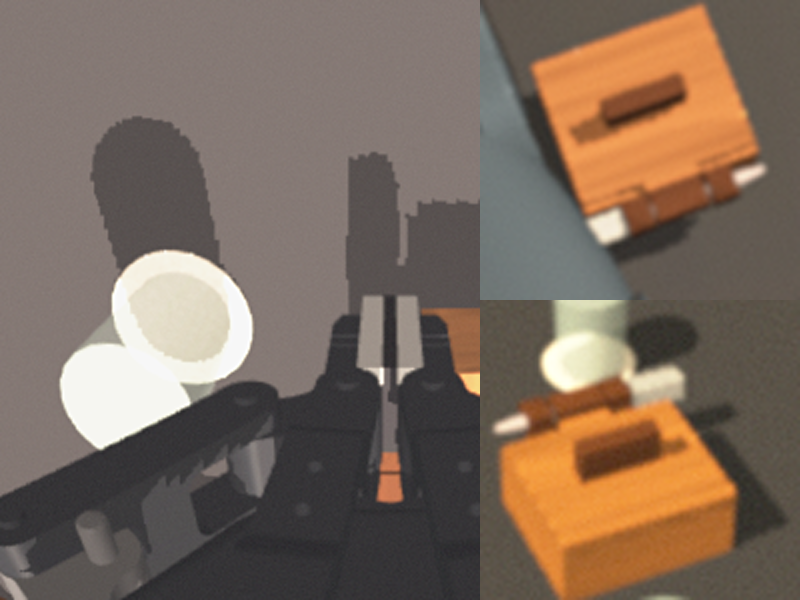

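Picture: the lid is flat, and the pin runs through all three knuckles with its handle against the +y block. In the top crop the tip is at full-frame about (351.1,200.4), the shoulder about (308.5,212). Numeric check from both cameras:

```bash
python3 - <<'E'
from h import *
c=load('t10');d=load('s10')
H=np.array([513.3,-1.1]);a=np.radians(11.8);x=np.array([np.cos(a),np.sin(a)]);y=np.array([-x[1],x[0]])
def L(c,u,v,z):
    p=at(c,u,v,z)-H;return np.round([p@x,p@y],1)
print('top: tip, -y face, shoulder, handle end',L(c,351.1,200.4,64),L(c,265+255/3.333,150+192/3.333,77),L(c,265+145/3.333,150+215/3.333,75),L(c,265+118/3.333,150+230/3.333,70))
print('scene: tip, shoulder',L(d,280+15/3.333,180+130/3.333,64),L(d,280+150/3.333,180+92/3.333,75))
for n,s in((-73,0),(47,0),(97,0)): 
    P=[*(H+y*n),64];print(n,proj(c,P),proj(d,P))
E
```

```text
top: tip, -y face, shoulder, handle end [ -3.3 -76. ] [-15.2 -43.2] [-1.9 45.9] [-5.  70.3]
scene: tip, shoulder [ -1.7 -71.6] [10.5 46.1]
-73 [[349.6403308  199.67215218]] [[284.25774488 219.50808309]]
47 [[308.01826276 214.74756497]] [[323.6608815  208.30407822]]
97 [[290.52162829 221.08480383]] [[339.43956165 203.81752146]]
```

```bash
python3 -c "
from h import *
show();print(ctrl.sign_off())"
```

```text
t31.73 [481.8 142.6 164.1] az 11.83 z [-0.005  0.005 -1.   ] F [-0.7 -0.1 -0.8] gap 0.2 q [ 0.28  0.23 -0.19  1.15  0.01  1.65]
the job is handed in; nothing more can be done
None
```

The lid is on the caddy with the hinge pin through all three knuckles, and I handed the job in at 31.7 s; no verdict was reported.

**What I did:**
- I lifted the lid by its bar, lowered it into the caddy and let go.
- I drew the pin out from between the mugs by its shaft and laid it on the counter. I then took it by the rear of its handle and slid it in from the tray side until it stopped.

**Last checks:**
- **Lid:** the last picture shows it flat on the rim, with its knuckle in line between the caddy's two.
- **Pin depth:** the pin stopped 73.3 mm past the hinge middle by the arm's reading, against 73 mm when fully in. The top and scene cameras gave 76 mm and 71.6 mm for the tip, which is the spread I expect from reading pixels.
- **Shoulder:** the cameras put it at about 46 mm, against 47 mm at the knuckle's face.
- **Robot:** it was clear of everything, gripper shut about 100 mm above the hinge.

**Disagreements and gaps:**
- While drawing the pin out, the tool tipped about 6.6° and lagged, and I corrected it.
- The caddy wall stands just where the finger ends up, so the final stop could have been a finger against the wall. I relied on the cameras rather than pushing the handle again.
- One handle-end reading and two sideways ones were off by more than the rest (up to 27 mm). I read those points off coarse crops and discounted them.
- I did not measure the mugs, glasses, tin, bowl or spoon again at the end. No wrist-force reading showed the arm striking anything.

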